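# Close and cap the staggered firebrick heat screen

### The job

The low firebrick heat screen on the lab bench still lacks two blocks: take one block by its ends out of the steel rack, put it down flat on the bare bench, take it again by its long sides and lay it in the gap in the second course, flush with the wall's faces and bridging the joint below. Then lay the other block from the rack along the wall as a third course, flush with it and centred over the joint between the two full blocks of the second course. Set the blocks down rather than dropping them, leave the blocks already laid and the glassware and jars where they stand, and let go.

Things in the scene. Friction and masses are not known exactly. Their poses are not given: they have to be found in the camera images.
- block_a_mid (a point): Centre (half-way up) of one of the two loose full-size cream firebrick blocks in the rack: 64 long (its x) x 46 wide (its y) x 36 high (its z) mm, 0.14 to 0.28 kg, square edges. It starts lying flat in one lane of the rack; the two blocks are alike and either may go in either place. On the bench its centre is 18 mm up.
- block_b_mid (a point): Centre (half-way up) of the other loose full-size block in the rack, the same in size and axes.
- rack: Fixed dark steel rack with two lanes along its x, 48 (x) x 130 (y) mm, origin under its centre on the bench. Floor 6 mm thick; three 10 mm ribs as high as the blocks (42 mm), 2 mm off the blocks' long sides, keep fingers from those sides. The blocks lie along x, 30 mm either side of the centre line, 6 mm above the bench, and overhang the rack by 8 mm at both ends.
- wall: The heat screen, fixed: steel tray 244 x 78 x 6 mm with a cemented first course of three full blocks along its x (204 mm long, 46 wide, top 42 mm above the bench, 6 mm joints at x = -35 and +35 mm). Origin under the tray's centre on the bench. On it a loose second course, top at 78 mm: half block, 76 mm gap, full block, half block. Left or right of the robot, the rack opposite.
- bench_spot (a point): Middle of the bare bench straight ahead of the robot, between wall and rack, on the bench top; world axes. Always clear for 70 mm along x and 60 mm along y to either side.
- gap_place (a point): Where the centre of the block in the gap of the second course belongs: over the wall's joint at x = -35 mm, 60 mm above the bench; x along the wall, z up. The gap leaves 6 mm at either end of the block, so there is no room for fingers at its ends.
- top_place (a point): Where the centre of the third-course block belongs: over the middle of the wall, on the joint between the two full blocks of the second course, 96 mm above the bench; x along the wall, z up.
- half_near_mid (a point): Centre of the loose half block (29 x 46 x 36 mm) already laid at the gap's end of the second course, x along the wall; leave in place.
- half_far_mid (a point): Centre of the loose half block (29 x 46 x 36 mm) already laid at the other end of the second course; leave in place.
- laid_full_mid (a point): Centre of the loose full block (64 x 46 x 36 mm) already laid in the second course, next to the gap; leave in place (the top block will rest half on it).
- vial_a: Small capped amber vial, 27 mm across, 62 mm high, origin under its centre; leave standing.
- vial_b: Small capped clear vial, 27 mm across, 62 mm high, origin under its centre; leave standing.
- jar_a: Low white jar, 54 mm across, 46 mm high, origin under its centre; leave standing.
- jar_b: Low white jar, 54 mm across, 46 mm high, origin under its centre; leave standing.
- reagent: Amber bottle, 60 mm across, 130 mm high, origin under its centre; leave standing.
- beaker: Open glass beaker, 84 mm across, 100 mm high, origin under its centre; leave standing.
Not all that is in view belongs to the job. What is shaped like the part that bears block_b_mid but pink or turquoise is not meant.

How it is judged:
By the outcome, as a careful person would: the job done as asked, in the order asked, and still so for the second after the job is handed in, with the robot touching nothing.
It also fails if it takes over 72 s, if anything falls off the work surface, if the arm or the gripper's body presses on something with over 40 N, if the wrist force passes 120 N, or if a joint passes its speed limit or range.

### The arm

A 6-joint arm with a two-finger parallel gripper is mounted at the origin on the work surface. World frame = base frame: x ahead of the robot, y to its left, z up, the work surface at z = 0. Lengths are in m, angles in rad, forces in N, time in s.
With the tool pointing down it reaches from about 0.275 to 0.975 m from the base axis. Payload 8.4 kg.
Tool frame: the origin (TCP) lies between the finger pads; the fingertips stand ctrl.nose_length ahead of it and the grasp point (between the pads) lies 11 mm behind it (ctrl.nose_length is the distance from the TCP to the fingertips, in m); z points along the fingers, y is the direction in which the jaws open and shut (so a half turn about z gives the same grasp; the last joint's range is limited). The gripper opens to 92 mm and grips with 3 to 60 N. Pads are 20 mm wide; open, the fingers measure 128 mm over their backs; the gripper's body (75 mm by 189 mm) begins 69 mm behind the grasp point.
Start: joints at [1.307, 0.353, 1.633, -0, 1.155, -0.002], TCP at [0.162, 0.604, 0.223] pointing down, gripper open.
Joint ranges: [-2.63, 2.63], [-0.92, 2.1], [0.06, 2.66], [-1.3, 4.44], [0, 2.69], [-3.02, 3.02]. Speed limits (rad/s): [2.22, 2.22, 2.79, 3.14, 3.14, 3.14].

### API

Orientations are given as [roll, pitch, yaw] about the fixed x, y, z axes, in that order (R = Rz(yaw) Ry(pitch) Rx(roll)).
In Python, from station import ctrl gives the robot as it stands.
- The arm moves only by the tool carry_out, never from a script. Its arguments are lists of equal length, an entry for each row: "fingers": the opening, from 0 (shut) to 1 (fully open); "delta_pos": the shift along the tool's x, y, z in mm, a list of three; "roll": the turn about the tool's z in degrees. A call has 1 to 12 rows; each row is the pose to reach, as a shift and turn from the pose measured when the call began, along the tool's axes at that moment; what a row does not reach only later rows make up. A row lasts 1/8 s, in which the tool goes at most 62.5 mm and 10.7 degrees, less where a joint would pass 70% of its speed; a pose out of reach is approached as far as the arm can. A call with a gripper value outside its range is refused whole. The fingers move at their own pace and stop on an object; "grip_force" is the grip in N (left out, the last holds). Time passes only in rows, so rows that repeat a pose let the fingers close. It gives the time, the measured TCP pose, the force and the opening at its end, in the units of the state.
- ctrl.get_obs(): the state, without advancing time (a new reading comes with each control period).
- ctrl.grab_frame(name): name is "scene" or "top"; returns (picture, depth): 480x640x3 uint8, red, green, blue; 480x640 float32, m along the optical axis (not along the pixel's ray), 0 where there is no reading.
- ctrl.camera_params(name): a dict with "fx", "fy", "cx", "cy" (pixels), "view" (4x4, takes a point from world to camera coordinates). Camera axes: x right, y up, looking along -z (the intrinsics and any distortion apply to the point x, -y, -z); pixel columns grow to the right and rows downward; lengths in m; the calibration is good to about 2 mm. A picture is of the moment at which its call begins. camera_params takes no time and is no camera call.
- ctrl.finish_job(): hands the job in, once; it reports no verdict.
The state is a dict: "time": time; "qpos": joint angles; "joint_velocities": joint speeds; "joint_torque": joint torques, N m; "tool_pos": TCP position; "tool_rot": TCP orientation; "contact_force": force on the tool from outside, world axes, zero at the start; "ft_torque": the same for the moment, N m; "opening": finger opening in m.
Only numpy, scipy, OpenCV 4.12 (cv2) and the standard library are available. Lean on these libraries where they do the work, as an engineer would, in place of code of your own. Each camera call takes 0.05 s, during which the arm holds its last target.

## Working session

There is one attempt and no reset: what is moved stays moved. The work goes in short steps, Python scripts to look and compute and a tool call to move; the robot and the scene stay as the last step left them, time stands still between calls to the robot, and variables do not carry over. Pictures are saved under pics/ and viewed, and the job is handed in when it is done.

Besides the shell and the picture viewer there is one more tool, called as name([rows], argument=value, ...), one row to a line, values as JSON. carry_out: Moves the arm, as the interface text tells. Its arguments: {"type":"object","properties":{"fingers":{"type":"array"},"delta_pos":{"type":"array"},"roll":{"type":"array"},"grip_force":{"type":"number"}},"required":["fingers","delta_pos","roll"]}

```bash
mkdir -p pics; ls
python3 - <<'E'
from station import ctrl
import numpy as np,cv2
o=ctrl.get_obs()
for k,v in o.items(): print(k,np.round(v,4))
print(ctrl.nose_length)
for n in("scene","top"):
    p,d=ctrl.grab_frame(n); cv2.imwrite(f"pics/{n}0.png",p[:,:,::-1]); np.savez(f"{n}0.npz",p=p,d=d)
    print(n,ctrl.camera_params(n))
E
```

```text
pics
time 0.0
qpos [ 1.3066  0.3536  1.6341 -0.      1.1552 -0.0024]
joint_velocities [ 0.0009  0.0006  0.0001 -0.0005 -0.0022 -0.0002]
joint_torque [-9.00000e-04 -5.93831e+01 -3.34223e+01  6.96000e-02  2.31000e-02
 -1.00000e-04]
tool_pos [0.1616 0.6032 0.2219]
tool_rot [-3.1403  0.      2.8798]
contact_force [0.3477 0.3149 0.2478]
ft_torque [ 0.0521  0.0077 -0.0118]
opening 0.0917
0.008
scene {'fx': 471.1150426220237, 'fy': 471.1150426220237, 'cx': 317.64820749799713, 'cy': 234.769492595691, 'view': array([[-0.84185476,  0.53935583,  0.01938683,  0.45228392],
       [-0.27970559, -0.46673649,  0.8390005 ,  0.0791991 ],
       [ 0.46156835,  0.70089396,  0.54378518, -1.24957104],
       [ 0.        ,  0.        ,  0.        ,  1.        ]])}
top {'fx': 615.0690215882643, 'fy': 615.0690215882643, 'cx': 318.56071360784296, 'cy': 238.6473329727184, 'view': array([[-0.01410727, -0.99958686, -0.02504183,  0.02797257],
       [ 0.99095714, -0.01731883,  0.13305643, -0.53815084],
       [-0.13343515, -0.02293832,  0.99079205, -1.16432408],
       [ 0.        ,  0.        ,  0.        ,  1.        ]])}
```

View pics/scene0.png

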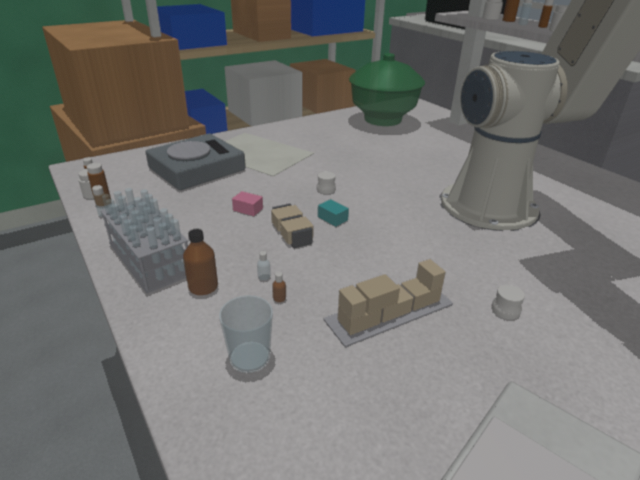

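View pics/top0.png

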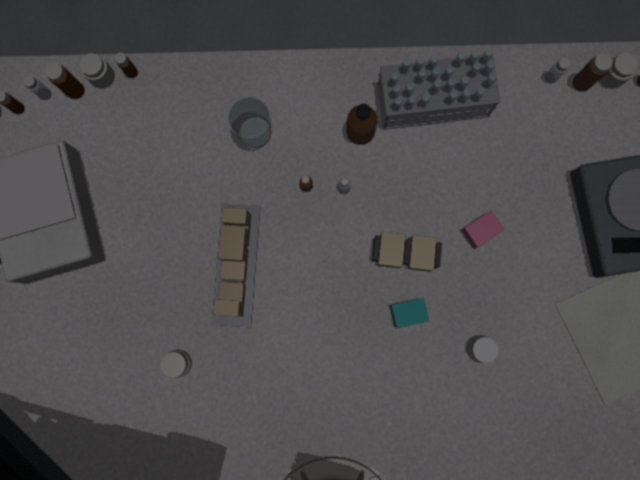

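The top view shows the wall on the left at about (236,265) and the rack at about (407,251). The pink decoy is at (483,229) and the turquoise one at (410,312). Next I'll enlarge the crops and measure with depth.

```bash
cat > h.py <<'E'
import numpy as np,cv2
from station import ctrl
def world(n,d,us,vs,z=None):
    c=ctrl.camera_params(n);V=c['view'];R=V[:3,:3];t=V[:3,3]
    us=np.asarray(us,float);vs=np.asarray(vs,float)
    r=np.stack([(us-c['cx'])/c['fx'],-(vs-c['cy'])/c['fy'],-np.ones_like(us)],-1)
    o=-R.T@t
    rw=r@R
    s=(z-o[2])/rw[...,2] if z is not None else d
    return o+rw*np.asarray(s)[...,None]
def cloud(n,d):
    v,u=np.mgrid[0:480,0:640]
    return world(n,d,u,v)
def pix(n,P):
    c=ctrl.camera_params(n);V=c['view'];q=np.asarray(P)@V[:3,:3].T+V[:3,3]
    return np.stack([c['cx']+c['fx']*q[...,0]/-q[...,2],c['cy']-c['fy']*q[...,1]/-q[...,2]],-1)
def crop(n,p,u0,v0,u1,v1,k,fn,f=1.0):
    im=cv2.resize(np.clip(p[v0:v1,u0:u1,::-1].astype(float)*f,0,255).astype(np.uint8),None,fx=k,fy=k,interpolation=cv2.INTER_CUBIC)
    cv2.imwrite(fn,im)
E
python3 - <<'E'
from h import *
for n in("top","scene"):
    z=np.load(n+"0.npz");p,d=z['p'],z['d']
    W=cloud(n,d)
    print(n,"valid",(d>0).mean())
    b=W[...,2][(d>0)&(abs(W[...,0]-.5)<.1)&(abs(W[...,1])<.05)]
    print("bench z",np.percentile(b,[5,50,95]))
    pf=p.astype(int)
    cream=(pf[...,0]-pf[...,2]>25)&(d>0)
    for lo,hi,nm in((.030,.051,"42"),(.068,.088,"78"),(.104,.124,"114")):
        m=cream&(W[...,2]>lo)&(W[...,2]<hi)&(W[...,0]>.25)&(W[...,0]<.75)&(abs(W[...,1])<.35)
        k,l,st,ce=cv2.connectedComponentsWithStats(m.astype(np.uint8))
        for i in range(1,k):
            if st[i,4]>40:
                P=W[l==i]; r=cv2.minAreaRect((P[:,:2]*1000).astype(np.float32))
                print(nm,st[i],np.round(P.mean(0),4),np.round(np.median(P[:,2]),4),np.round(r[0],1),np.round(r[1],1),round(r[2],1))
    
z=np.load("top0.npz");p=z['p']
crop("top",p,195,190,295,340,4,"pics/wallt.png",1.8)
crop("top",p,360,215,460,290,6,"pics/rackt.png",1.8)
z=np.load("scene0.npz");p=z['p']
crop("scene",p,315,250,465,345,5,"pics/walls.png")
crop("scene",p,260,195,330,255,8,"pics/racks.png")
E
```

```text
top valid 0.9960904947916667
bench z [-0.00371243  0.000341    0.00437607]
42 [471 213  32  23 332] [ 0.5623 -0.312   0.0361] 0.0361 [ 555.9 -307. ] [41.  49.6] 32.0
scene valid 0.9957779947916666
bench z [-1.76045897e-03  1.47894479e-05  1.92181422e-03]
42 [233 192  29  14 256] [ 0.5582 -0.2982  0.0352] 0.0356 [ 556.6 -301.2] [49.1 62.3] 32.9
42 [272 206  30  13 236] [ 0.5124 -0.1798  0.0419] 0.0419 [ 511.2 -181.5] [47.9 62.6] 82.6
42 [281 217  31  15 273] [ 0.52   -0.1206  0.0419] 0.0419 [ 519.3 -122.1] [46.9 62.5] 87.7
42 [403 278  27  19 269] [0.4411 0.1927 0.0419] 0.0419 [440.1 190.4] [45.8 36.7] 84.4
42 [273 281  12  11 100] [0.6582 0.0502 0.0379] 0.0389 [657.   49.3] [16.  22.4] 73.7
42 [397 285  15  19 143] [0.4782 0.198  0.0417] 0.0417 [474.3 196.8] [51.7 25.1] 46.8
78 [420 260  24  16 203] [0.4106 0.195  0.0779] 0.0778 [409.9 194. ] [43.8 26.9] 87.7
78 [357 275  43  24 575] [0.5323 0.1857 0.0778] 0.0779 [530.9 184.1] [44.9 64.5] 86.1
78 [340 286  26  19 275] [0.5837 0.1818 0.0778] 0.0778 [583.5 180.8] [44. 30.] 88.2
```

View pics/wallt.png

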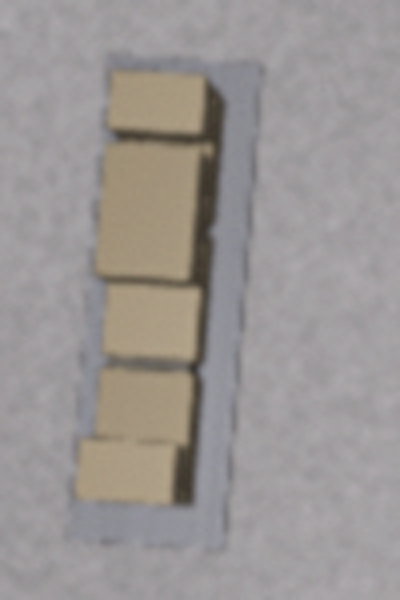

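View pics/rackt.png

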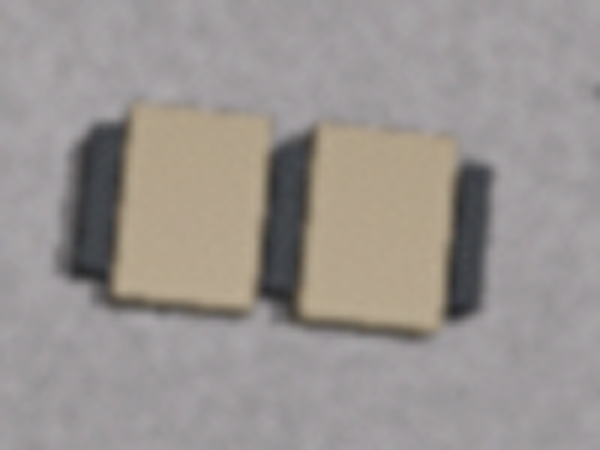

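View pics/walls.png

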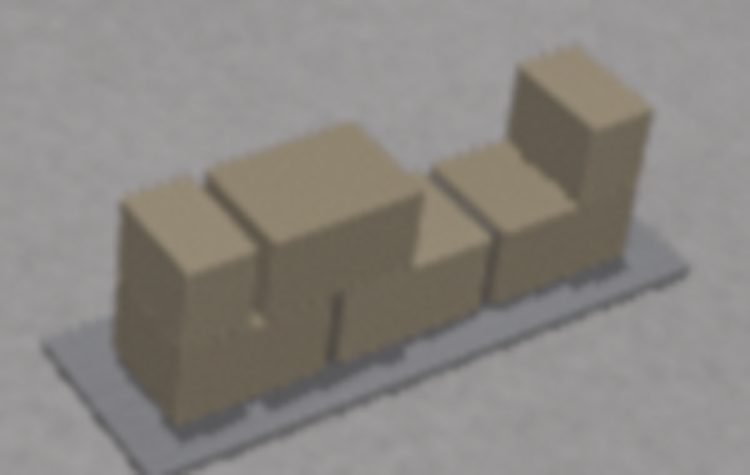

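View pics/racks.png

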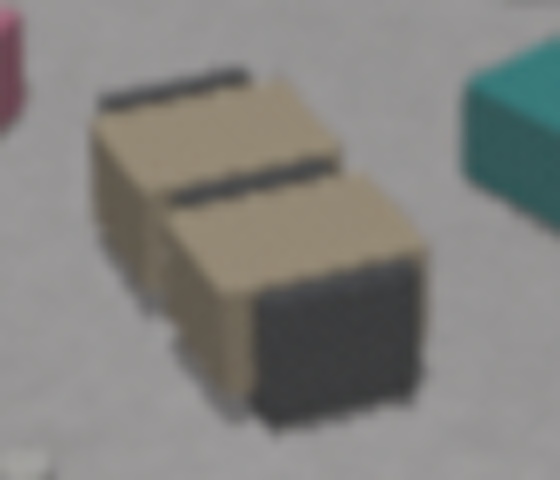

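```bash
cat > fit.py <<'E'
from h import *
from scipy.optimize import least_squares
def fit(n,off,k,cs,ws,z,x0):
    cs=(np.array(cs,float)+.5)/k-.5+np.array(off); W=world(n,None,cs[:,0],cs[:,1],z); ws=np.array(ws,float)/1000
    def f(q,full=False):
        c,s=np.cos(q[2]),np.sin(q[2]); X=q[0]+c*ws[:,0]-s*ws[:,1];Y=q[1]+s*ws[:,0]+c*ws[:,1]
        return np.concatenate([X-W[:,0],Y-W[:,1]])
    r=least_squares(f,x0); e=r.fun.reshape(2,-1).T*1000
    return r.x,e
E
python3 - <<'E'
from fit import *
def rect(a,b): return [(b,23),(b,-23),(a,-23),(a,23)]
wt=[(109,71),(209,74),(207,136),(107,132),(105,142),(203,146),(192,282),(97,276),(79,439),(177,441),(173,504),(76,499)]
ww=rect(73,102)+rect(3,67)+rect(-102,-73)
q,e=fit("top",(195,190),4,wt,ww,.078,[.5,.19,0]); print("wall top",q,np.degrees(q[2]));print(e.round(1).tolist())
ws=[(122,203),(190,178),(258,247),(190,273),(206,178),(350,124),(425,190),(275,242),(518,66),(578,44),(653,110),(598,130)]
w2=[]
for a,b in((73,102),(3,67),(-102,-73)): w2+=[(b,-23),(a,-23),(a,23),(b,23)]
q,e=fit("scene",(315,250),5,ws,w2,.078,[.5,.19,0]); print("wall scene",q,np.degrees(q[2]));print(e.round(1).tolist())
def rr(a,b): return [(32,b),(32,a),(-32,a),(-32,b)]
rt=[(133,104),(271,114),(250,316),(112,299),(317,124),(458,138),(433,334),(298,320)]
rw=rr(7,53)+rr(-53,-7)
for sl,nm in((slice(0,8),"both"),(slice(0,4),"L"),(slice(4,8),"R")):
    q,e=fit("top",(360,215),6,rt[sl],rw[sl],.042,[.51,-.15,0]); print("rack top",nm,q,np.degrees(q[2]));print(e.round(1).tolist())
rs=[(165,215),(350,172),(430,245),(235,292),(95,125),(285,80)]
rw=[(32,7),(-32,7),(-32,53),(32,53),(32,-53),(-32,-53)]
q,e=fit("scene",(260,195),8,rs,rw,.042,[.51,-.15,0]); print("rack scene",q,np.degrees(q[2]));print(e.round(1).tolist())
E
```

```text
wall top [ 0.49359421  0.18525397 -0.07779233] -4.457172140986644
[[0.9, -1.5], [-0.4, 0.4], [0.6, 1.7], [1.3, -0.0], [0.2, -0.5], [-0.7, 0.3], [0.1, 0.2], [0.1, 1.2], [0.7, -0.8], [-1.3, -0.8], [-1.1, -0.3], [-0.5, 0.3]]
wall scene [ 0.49661866  0.18739511 -0.07189277] -4.1191523822851
[[-0.1, -1.9], [-0.6, -1.0], [0.6, 2.8], [1.9, 2.1], [-1.7, -3.5], [-1.8, -1.2], [-0.1, 1.4], [1.2, 2.2], [0.0, -1.0], [0.9, -0.3], [-1.5, 0.4], [1.2, 0.2]]
rack top both [ 0.51079677 -0.15088734 -0.13176104] -7.5493515284143475
[[0.7, 0.9], [-1.3, -0.3], [0.5, -0.7], [0.4, 0.9], [0.4, 0.5], [-0.3, 0.0], [-0.6, -2.0], [0.2, 0.7]]
rack top L [ 0.51083064 -0.1510933  -0.12797168] -7.332237146698372
[[0.5, 0.9], [-1.3, -0.4], [0.5, -1.1], [0.2, 0.6]]
rack top R [ 0.5110512  -0.15071988 -0.13766714] -7.887746077857622
[[0.6, 0.5], [-0.4, 0.1], [-0.6, -1.6], [0.5, 1.0]]
rack scene [ 0.51422482 -0.14972892 -0.11030318] -6.319906947168951
[[1.1, 0.9], [-4.6, 1.5], [-1.1, 1.0], [3.0, 0.8], [1.5, -3.0], [0.2, -1.2]]
```

```bash
cat > go.py <<'E'
import sys; from h import *
def go(x,y,z,yawdeg):
    o=ctrl.get_obs();R=cv2.Rodrigues(np.zeros(3))[0]
    from scipy.spatial.transform import Rotation as Ro
    R=Ro.from_euler('xyz',o['tool_rot']).as_matrix()
    d=R.T@(np.array([x,y,z])-o['tool_pos'])*1000
    yaw=np.degrees(np.arctan2(R[1,0],R[0,0]))
    dy=(yawdeg-yaw+90)%180-90
    print("t",round(o['time'],2),"pos",o['tool_pos'].round(4),"yaw",round(yaw,2),"q",o['qpos'].round(2),"-> delta",d.round(1),"roll",round(-dy,2))
if __name__=="__main__": go(*map(float,sys.argv[1:5]))
E
python3 - <<'E'
from h import *
print(world("top",None,np.array([391.,428,395,423]),np.array([302,320,325,297]),.036).round(3))
E
python3 go.py .516 -.1207 .15 82.6
```

```text
[[ 0.413 -0.118  0.036]
 [ 0.378 -0.187  0.036]
 [ 0.37  -0.124  0.036]
 [ 0.422 -0.179  0.036]]
t 0.1 pos [0.1616 0.6033 0.2219] yaw 165.0 q [ 1.31  0.35  1.63  0.    1.16 -0.  ] -> delta [-529.7 -607.5   72.7] roll 82.4
```

carry_out([
  [-44,-50,0],
  [-88,-100,0],
  [-132,-150,0],
  [-176,-200,0],
  [-220,-250,0],
  [-264,-300,0],
  [-308,-350,0],
  [-352,-400,0],
  [-396,-450,0],
  [-440,-500,10],
  [-485,-555,30],
  [-529.7,-607.5,50],
], fingers=[1,1,1,1,1,1,1,1,1,1,1,1], roll=[7,14,21,28,35,42,49,56,63,70,76,82.4], grip_force=20)

```text
time: 1.6
tool_pos: [0.4911, -0.0685, 0.1878]
tool_rot: [3.141, 0.001, 1.438]
contact_force: [0.8, 1.1, -0.0]
opening: 0.0922
```

```bash
python3 go.py .516 -.1207 .10 82.6; python3 go.py .516 -.1207 .02 82.6
```

```text
t 1.6 pos [ 0.4911 -0.0685  0.1878] yaw 82.37 q [-0.14  0.19  1.94 -0.    1.01 -0.01] -> delta [-48.3  31.5  87.9] roll -0.23
t 1.6 pos [ 0.4911 -0.0685  0.1878] yaw 82.37 q [-0.14  0.19  1.94 -0.    1.01 -0.01] -> delta [-48.2  31.5 167.9] roll -0.23
```

carry_out([
  [-24,16,30],
  [-48,31.5,70],
  [-48.2,31.5,107],
  [-48.2,31.5,107],
  [-48.2,31.5,107],
  [-48.2,31.5,107],
], fingers=[1,1,1,1,1,1], roll=[0,0,0,0,0,0])

```text
time: 2.35
tool_pos: [0.5171, -0.1205, 0.0826]
tool_rot: [3.138, 0.001, 1.438]
contact_force: [-0.2, -0.6, 0.7]
opening: 0.0921
```

```bash
python3 - <<'E'
from h import *
p,d=ctrl.grab_frame("scene")
crop("scene",p,240,150,360,250,6,"pics/r1.png")
p,d=ctrl.grab_frame("top"); crop("top",p,340,190,460,290,6,"pics/r1t.png",1.8)
E
python3 go.py .516 -.1207 .02 82.6
```

```text
t 2.45 pos [ 0.5169 -0.1205  0.0823] yaw 82.4 q [-0.23  0.39  1.95 -0.    0.8  -0.1 ] -> delta [-0.2 -1.1 62.3] roll -0.2
```

View pics/r1.png

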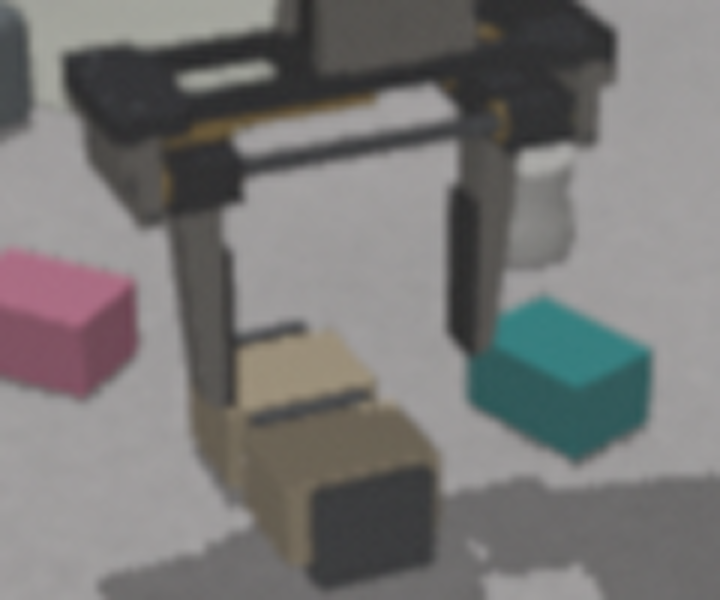

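View pics/r1t.png

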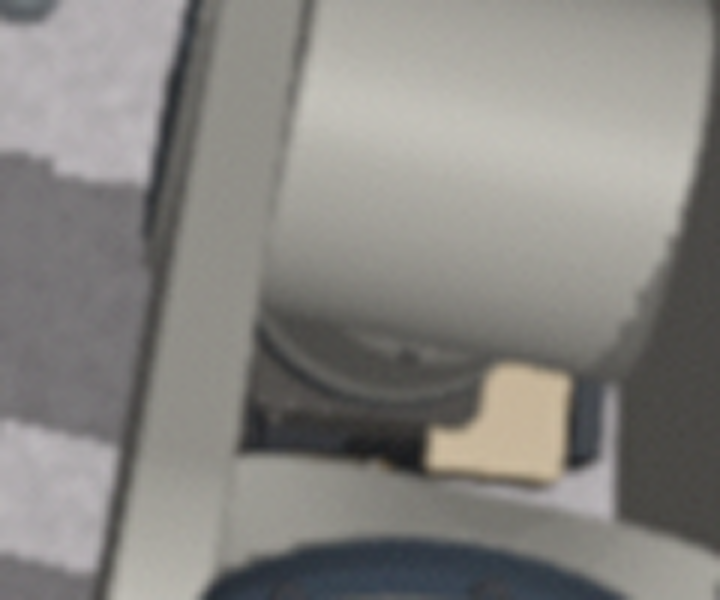

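The fingers straddle the near (left-lane) block on both sides, so I'm going down.

carry_out([
  [0,-1,18],
  [0,-1,36],
  [0,-1,50],
  [0,-1,60],
  [0,-1,62],
  [0,-1,62],
], fingers=[1,1,1,1,1,1], roll=[0,0,0,0,0,0])

```text
time: 3.2
tool_pos: [0.5163, -0.1205, 0.0205]
tool_rot: [3.138, 0.001, 1.438]
contact_force: [-0.6, -0.1, -0.3]
opening: 0.0917
```

carry_out([
  [0,0,0],
  [0,0,0],
  [0,0,0],
  [0,0,0],
  [0,0,0],
  [0,0,0],
], fingers=[0.6,0.6,0.6,0.6,0.6,0.6], roll=[0,0,0,0,0,0], grip_force=15)

```text
time: 3.95
tool_pos: [0.5166, -0.1206, 0.0208]
tool_rot: [3.138, 0.001, 1.438]
contact_force: [0.1, -0.2, 4.4]
opening: 0.064
```

carry_out([
  [0,0,0],
  [0,0,0],
  [0,0,-4],
  [0,0,-10],
  [0,0,-20],
  [0,0,-40],
  [0,0,-70],
  [0,0,-80],
], fingers=[0.5,0.5,0.5,0.5,0.5,0.5,0.5,0.5], roll=[0,0,0,0,0,0,0,0], grip_force=30)

```text
time: 4.95
tool_pos: [0.5173, -0.1207, 0.1027]
tool_rot: [3.135, 0.002, 1.438]
contact_force: [-0.4, -0.3, -1.9]
opening: 0.0637
```

```bash
python3 - <<'E'
from h import *
p,d=ctrl.grab_frame("scene")
crop("scene",p,240,150,360,250,6,"pics/r2.png")
E
python3 go.py .50 0 .10 87; python3 go.py .50 0 .014 87
```

```text
t 5.0 pos [ 0.5174 -0.1207  0.103 ] yaw 82.4 q [-0.23  0.36  1.94 -0.    0.84 -0.1 ] -> delta [117.4 -33.3   2.6] roll -4.6
t 5.0 pos [ 0.5174 -0.1207  0.103 ] yaw 82.4 q [-0.23  0.36  1.94 -0.    0.84 -0.1 ] -> delta [117.5 -33.9  88.6] roll -4.6
```

View pics/r2.png

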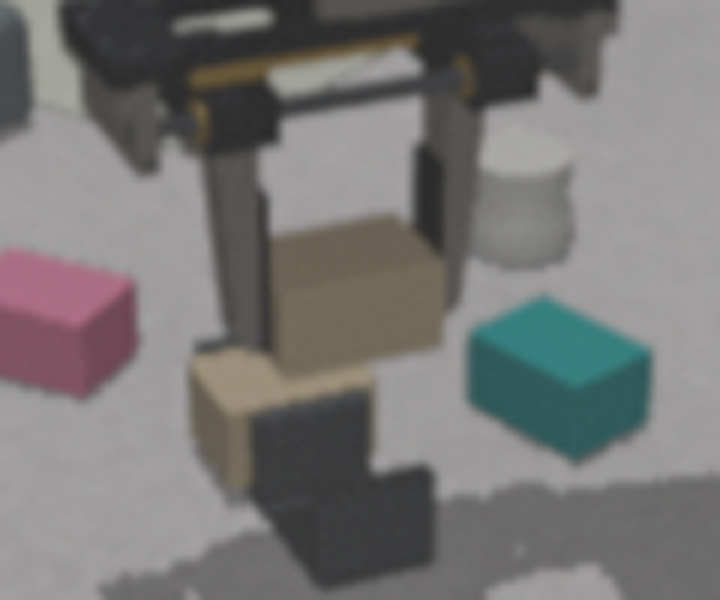

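```bash
python3 go.py .505 .025 .10 85.65; python3 go.py .505 .025 .015 85.65
```

```text
t 5.0 pos [ 0.5174 -0.1207  0.103 ] yaw 82.4 q [-0.23  0.36  1.94 -0.    0.84 -0.1 ] -> delta [142.8 -31.6   2.6] roll -3.25
t 5.0 pos [ 0.5174 -0.1207  0.103 ] yaw 82.4 q [-0.23  0.36  1.94 -0.    0.84 -0.1 ] -> delta [143.  -32.2  87.5] roll -3.25
```

carry_out([
  [25,-5,0],
  [65,-14,0],
  [110,-24,0],
  [143,-32,10],
  [143,-32,30],
  [143,-32,50],
  [143,-32,65],
  [143,-32,75],
  [143,-32,81],
  [143,-32,84],
  [143,-32,85],
  [143,-32,85],
], fingers=[0.5,0.5,0.5,0.5,0.5,0.5,0.5,0.5,0.5,0.5,0.5,0.5], roll=[-1,-2,-3,-3.25,-3.25,-3.25,-3.25,-3.25,-3.25,-3.25,-3.25,-3.25])

```text
time: 6.5
tool_pos: [0.5055, 0.025, 0.0178]
tool_rot: [3.134, 0.002, 1.495]
contact_force: [0.3, -0.1, -1.4]
opening: 0.0638
```

```bash
python3 go.py .505 .025 .015 85.65; python3 -c "
from h import *
p,d=ctrl.grab_frame('scene')
crop('scene',p,260,170,380,270,6,'pics/b1.png')"
```

```text
t 6.5 pos [0.5055 0.025  0.0178] yaw 85.64 q [ 0.05  0.47  2.04 -0.    0.63  0.13] -> delta [-0.  -0.5  2.8] roll -0.01
```

View pics/b1.png

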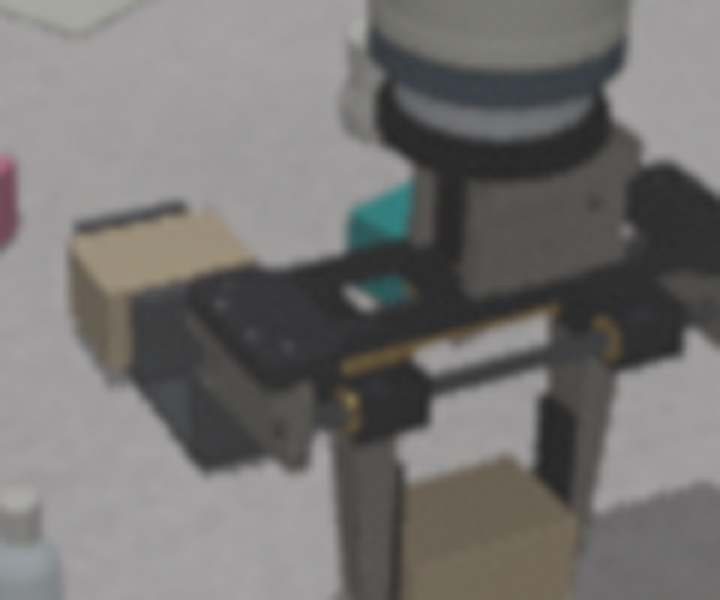

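carry_out([
  [0,0,1],
  [0,0,2],
  [0,0,2.5],
  [0,0,2.5],
], fingers=[0.5,0.5,0.5,0.5], roll=[0,0,0,0])

```text
time: 7.05
tool_pos: [0.5054, 0.025, 0.0153]
tool_rot: [3.134, 0.002, 1.495]
contact_force: [-0.4, 0.8, -2.4]
opening: 0.064
```

carry_out([
  [0,0,1],
  [0,0,1.5],
  [0,0,1.5],
], fingers=[0.5,0.5,0.5], roll=[0,0,0])

```text
time: 7.42
tool_pos: [0.5056, 0.025, 0.0148]
tool_rot: [3.134, 0.002, 1.495]
contact_force: [-3.5, -0.4, 14.6]
opening: 0.0637
```

carry_out([
  [0,0,-0.5],
  [0,0,-0.5],
  [0,0,-0.5],
  [0,0,-5],
  [0,0,-30],
  [0,0,-70],
  [0,0,-100],
], fingers=[0.75,0.85,1,1,1,1,1], roll=[0,0,0,0,0,0,0])

```text
time: 8.3
tool_pos: [0.5051, 0.0253, 0.1164]
tool_rot: [3.133, 0.002, 1.495]
contact_force: [0.3, -0.8, 0.2]
opening: 0.0914
```

```bash
python3 go.py .36 -.2 .2 175.65; python3 go.py .36 -.2 .20 85.65
```

```text
t 8.3 pos [0.5051 0.0253 0.1164] yaw 85.64 q [ 0.05  0.3   1.99 -0.    0.85  0.13] -> delta [-235.8 -126.8  -84.2] roll 89.99
t 8.3 pos [0.5051 0.0253 0.1164] yaw 85.64 q [ 0.05  0.3   1.99 -0.    0.85  0.13] -> delta [-235.8 -126.8  -84.2] roll -0.01
```

carry_out([
  [-20,-10,-40],
  [-60,-30,-84],
  [-110,-60,-84],
  [-155,-85,-84],
  [-200,-110,-84],
  [-236,-127,-84],
  [-236,-127,-84],
  [-236,-127,-84],
  [-236,-127,-84],
], fingers=[1,1,1,1,1,1,1,1,1], roll=[-10,-20,-30,-40,-50,-60,-70,-80,-90])

```text
time: 9.43
tool_pos: [0.3596, -0.2004, 0.2]
tool_rot: [-3.14, 0.008, 3.071]
contact_force: [-0.8, -0.2, -0.3]
opening: 0.092
```

```bash
python3 -c "
from h import *
p,d=ctrl.grab_frame('scene');np.savez('s2.npz',p=p,d=d)
crop('scene',p,290,210,470,345,4,'pics/b2s.png')
p,d=ctrl.grab_frame('top');np.savez('t2.npz',p=p,d=d)
crop('top',p,200,190,360,340,5,'pics/b2t.png',1.8)"
```

```text
(no output)
```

View pics/b2s.png

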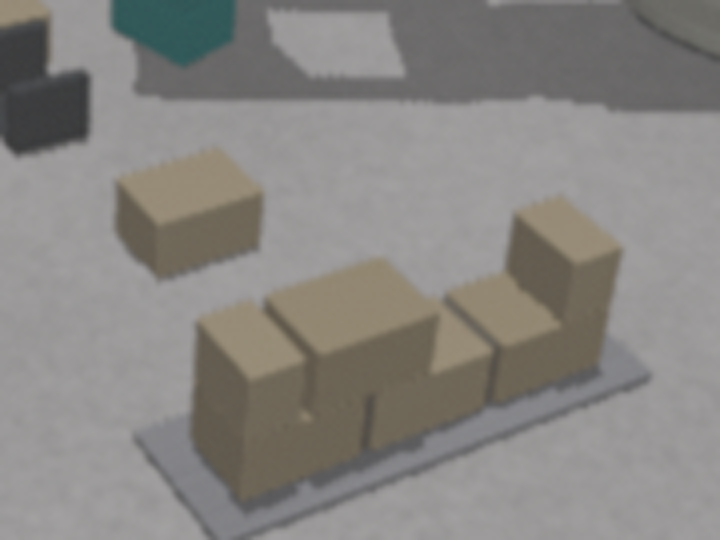

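View pics/b2t.png

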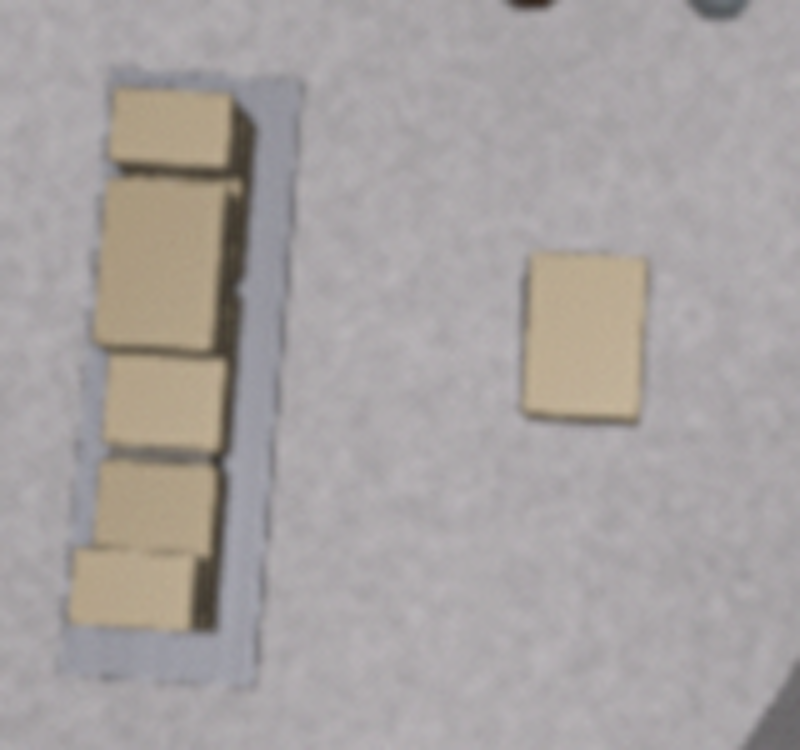

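Run:
```python
from fit import *
def rr(a,b): return [(b,23),(b,-23),(a,-23),(a,23)]
def r2(a,b): return [(b,-23),(a,-23),(a,23),(b,23)]
T=((200,190),5);S=((290,210),4)
bt=[(529,254),(648,255),(640,420),(522,415)]; bs=[(117,184),(220,150),(263,190),(158,222)]
for n,o,c,w in(("top",T,bt,rr(-32,32)),("scene",S,bs,r2(-32,32))):
    q,e=fit(n,*o,c,w,.036,[.5,0,0]);print("block",n,q.round(4),np.degrees(q[2]).round(2),e.round(1).tolist())
wt=[(113,89),(234,95),(230,167),(110,159),(108,178),(229,182),(216,350),(96,345),(77,548),(196,554),(193,630),(68,625)]
ws=[(195,322),(250,300),(306,360),(249,380),(266,299),(383,260),(440,315),(317,355),(514,212),(563,197),(621,247),(577,265)]
for n,o,c,f in(("top",T,wt,rr),("scene",S,ws,r2)):
    q,e=fit(n,*o,c,f(73,102)+f(3,67)+f(-102,-73),.078,[.5,.19,0]);print("wall",n,q.round(4),np.degrees(q[2]).round(2),e.round(1).tolist())
    for i,(a,b) in enumerate(((73,102),(3,67),(-102,-73))):
        q,e=fit(n,*o,c[4*i:4*i+4],f(a,b),.078,[.5,.19,0]);print("   ",q.round(4),np.degrees(q[2]).round(2))
```

```text
block top [ 0.5031  0.0239 -0.0535] -3.07 [[0.7, -0.1], [-0.5, 0.4], [-0.0, -0.3], [-0.2, -0.1]]
block scene [ 0.5066  0.0258 -0.0484] -2.78 [[-0.6, -3.5], [-0.5, -2.5], [-0.4, 2.0], [1.5, 4.0]]
wall top [ 0.4938  0.1852 -0.0765] -4.38 [[1.1, -0.8], [0.8, -0.5], [-0.4, 0.3], [-0.8, 0.4], [0.5, 0.2], [-0.6, 0.4], [-0.6, 0.5], [0.3, 1.0], [0.5, 0.2], [-0.1, -1.0], [-0.9, 0.1], [0.1, -0.7]]
    [ 0.4936  0.1846 -0.0681] -3.9
    [ 0.4939  0.1843 -0.0645] -3.7
    [ 0.494   0.1867 -0.0632] -3.62
wall scene [ 0.4971  0.1875 -0.0772] -4.42 [[-0.6, -1.6], [-0.0, 0.5], [0.1, 1.3], [0.7, 1.4], [0.5, -2.2], [-0.7, -2.4], [-0.9, -0.2], [0.1, 1.9], [0.7, -0.0], [0.4, -1.0], [-0.9, 1.9], [0.7, 0.4]]
    [ 0.4969  0.1855 -0.0587] -3.36
    [ 0.4974  0.1888 -0.094 ] -5.39
    [ 0.4968  0.1863 -0.0876] -5.02
```

```bash
python3 go.py .5054 .025 .10 175.65
```

```text
t 9.53 pos [ 0.3597 -0.2002  0.2   ] yaw 175.76 q [-0.51  0.03  2.09  0.    1.01 -2.01] -> delta [-127.8  235.6  100.6] roll 0.11
```

carry_out([
  [-25,45,0],
  [-50,90,0],
  [-75,140,0],
  [-100,185,0],
  [-127.8,235.6,20],
  [-127.8,235.6,60],
  [-127.8,235.6,100],
  [-127.8,235.6,115],
  [-127.8,235.6,115],
  [-127.8,235.6,115],
], fingers=[1,1,1,1,1,1,1,1,1,1], roll=[0,0,0,0,0,0,0,0,0,0])

```text
time: 10.78
tool_pos: [0.5065, 0.0249, 0.0869]
tool_rot: [-3.14, 0.01, 3.066]
contact_force: [-0.6, -0.1, -0.3]
opening: 0.092
```

```bash
python3 go.py .5054 .025 .016 175.65;python3 -c "
from h import *
p,d=ctrl.grab_frame('scene')
crop('scene',p,260,150,380,250,6,'pics/b3.png')"
```

```text
t 10.78 pos [0.5065 0.0249 0.0869] yaw 175.68 q [ 0.05  0.35  2.   -0.    0.78 -1.44] -> delta [ 1.9  0.2 70.9] roll 0.03
```

View pics/b3.png

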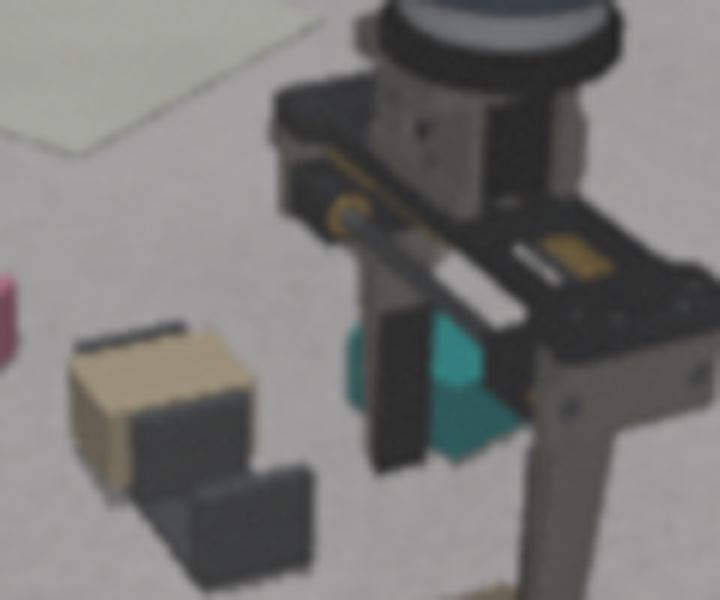

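carry_out([
  [1.5,0,20],
  [1.5,0,40],
  [1.5,0,58],
  [1.5,0,68],
  [1.5,0,71.5],
  [1.5,0,71.5],
  [1.5,0,71.5],
  [1.5,0,71.5],
  [1.5,0,71.5],
  [1.5,0,71.5],
  [1.5,0,71.5],
  [1.5,0,71.5],
], fingers=[1,1,1,1,1,1,0.7,0.55,0.4,0.4,0.4,0.4], roll=[0,0,0,0,0,0,0,0,0,0,0,0], grip_force=15)

```text
time: 12.32
tool_pos: [0.5058, 0.0247, 0.0155]
tool_rot: [-3.14, 0.011, 3.067]
contact_force: [-0.6, -0.8, 1.2]
opening: 0.0457
```

```bash
python3 go.py .4613 .1889 .12 175.6
```

```text
t 12.32 pos [0.5058 0.0247 0.0155] yaw 175.7 q [ 0.05  0.47  2.04 -0.01  0.62 -1.44] -> delta [  55.6  160.2 -105.4] roll 0.1
```

carry_out([
  [0,0,0],
  [0,0,-5],
  [0,0,-20],
  [0,0,-50],
  [1,0,-85],
  [5,15,-105],
  [20,50,-105],
  [36,95,-105],
  [50,135,-105],
  [55.6,160,-105],
  [55.6,160,-105],
  [55.6,160,-105],
], fingers=[0.3,0.3,0.3,0.3,0.3,0.3,0.3,0.3,0.3,0.3,0.3,0.3], roll=[0,0,0,0,0,0,0,0,0,0,0,0], grip_force=30)

```text
time: 13.82
tool_pos: [0.4613, 0.1883, 0.1201]
tool_rot: [-3.14, 0.011, 3.067]
contact_force: [-0.1, -0.1, -2.1]
opening: 0.0457
```

```bash
python3 go.py .4613 .1889 .0585 175.6;python3 -c "
from h import *
p,d=ctrl.grab_frame('scene')
crop('scene',p,320,200,470,325,5,'pics/g1.png')"
```

```text
t 13.82 pos [0.4613 0.1883 0.1201] yaw 175.72 q [ 0.39  0.28  2.   -0.01  0.85 -1.1 ] -> delta [ 0.7  0.7 61.6] roll 0.12
```

View pics/g1.png

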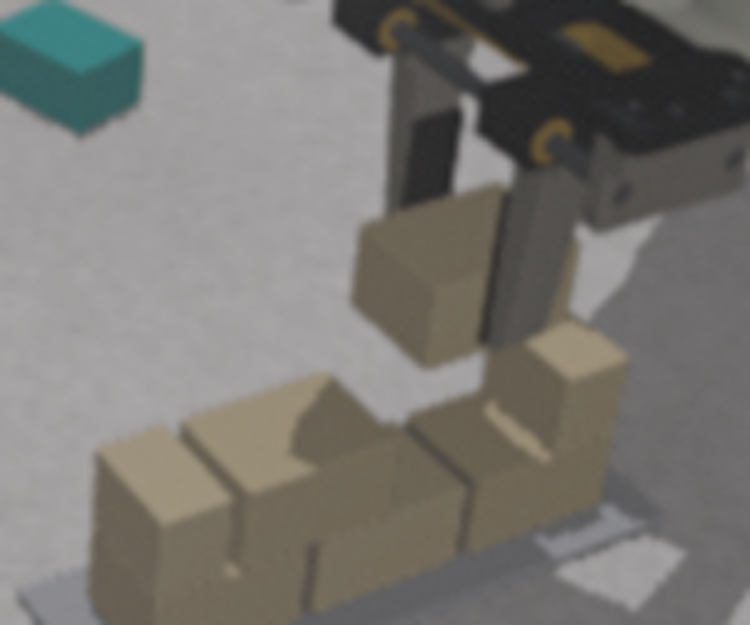

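carry_out([
  [0.5,0.7,5],
  [0.5,0.7,15],
  [0.5,0.7,25],
  [0.5,0.7,35],
  [0.5,0.7,45],
  [0.5,0.7,52],
  [0.5,0.7,57],
  [0.5,0.7,60],
  [0.5,0.7,60.5],
  [0.5,0.7,60.5],
], fingers=[0.3,0.3,0.3,0.3,0.3,0.3,0.3,0.3,0.3,0.3], roll=[0,0,0,0,0,0,0,0,0,0])

```text
time: 15.12
tool_pos: [0.4617, 0.1887, 0.0597]
tool_rot: [-3.14, 0.011, 3.066]
contact_force: [-0.7, -0.1, -2.9]
opening: 0.0461
```

```bash
python3 go.py .4613 .1889 .0575 175.6;python3 -c "
from h import *
p,d=ctrl.grab_frame('scene')
crop('scene',p,320,230,470,345,5,'pics/g2.png')"
```

```text
t 15.12 pos [0.4617 0.1887 0.0597] yaw 175.68 q [ 0.39  0.38  2.04 -0.01  0.71 -1.1 ] -> delta [0.4 0.2 2.2] roll 0.08
```

View pics/g2.png

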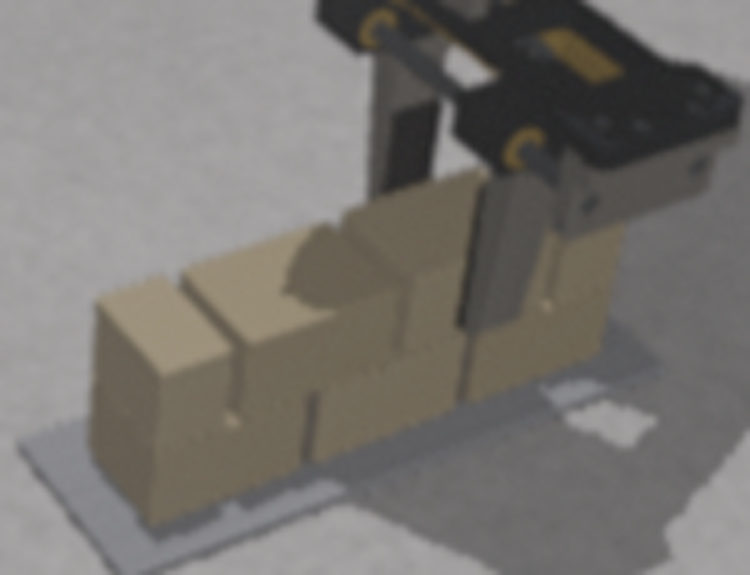

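carry_out([
  [0,0,0.8],
  [0,0,1.6],
  [0,0,2.2],
  [0,0,2.8],
  [0,0,2.8],
], fingers=[0.3,0.3,0.3,0.3,0.3], roll=[0,0,0,0,0])

```text
time: 15.8
tool_pos: [0.4618, 0.1886, 0.0575]
tool_rot: [-3.14, 0.011, 3.066]
contact_force: [-3.0, -1.5, 7.6]
opening: 0.0458
```

carry_out([
  [0,0,-0.3],
  [0,0,-0.3],
  [0,0,-0.3],
  [0,0,-0.5],
  [0,0,-10],
  [0,0,-35],
  [0,0,-75],
  [0,0,-120],
  [0,0,-140],
  [0,0,-140],
], fingers=[0.55,0.7,0.9,1,1,1,1,1,1,1], roll=[0,0,0,0,0,0,0,0,0,0])

```text
time: 17.05
tool_pos: [0.4612, 0.1894, 0.1994]
tool_rot: [-3.142, 0.015, 3.066]
contact_force: [-0.8, -0.8, -0.1]
opening: 0.0921
```

```bash
python3 go.py .508 -.1805 .12 82.2
```

```text
t 17.05 pos [0.4612 0.1894 0.1994] yaw 175.68 q [ 0.39  0.17  1.93 -0.01  1.02 -1.1 ] -> delta [ -73.4 -365.3   80.6] roll -86.52
```

```bash
python3 go.py .5091 -.1803 .085 82.6
```

```text
t 17.05 pos [0.4612 0.1894 0.1994] yaw 175.68 q [ 0.39  0.17  1.93 -0.01  1.02 -1.1 ] -> delta [ -73.9 -365.1  115.6] roll -86.92
```

carry_out([
  [-7,-36,0],
  [-15,-73,0],
  [-22,-110,0],
  [-30,-146,0],
  [-37,-183,0],
  [-44,-219,0],
  [-52,-256,10],
  [-59,-292,30],
  [-67,-329,60],
  [-73.9,-365,90],
  [-73.9,-365,114],
  [-73.9,-365,114],
], fingers=[1,1,1,1,1,1,1,1,1,1,1,1], roll=[8,16,24,32,40,48,57,66,75,84,93,93])

```text
time: 18.55
tool_pos: [0.5068, -0.1798, 0.0839]
tool_rot: [3.132, -0.002, 1.443]
contact_force: [-1.4, 1.3, -0.0]
opening: 0.0918
```

```bash
python3 go.py .5091 -.1803 .0205 82.6;python3 -c "
from h import *
p,d=ctrl.grab_frame('scene');np.savez('s3.npz',p=p,d=d)
crop('scene',p,230,150,350,250,6,'pics/p3r.png')
crop('scene',p,315,240,465,350,5,'pics/p3s.png')
p,d=ctrl.grab_frame('top');np.savez('t3.npz',p=p,d=d)
crop('top',p,195,190,295,340,4,'pics/p3t.png',1.8)"
```

```text
t 18.55 pos [ 0.5068 -0.1798  0.0839] yaw 82.69 q [-0.35  0.39  1.94  0.01  0.8  -0.22] -> delta [-0.3  1.8 63.4] roll 0.09
```

View pics/p3r.png

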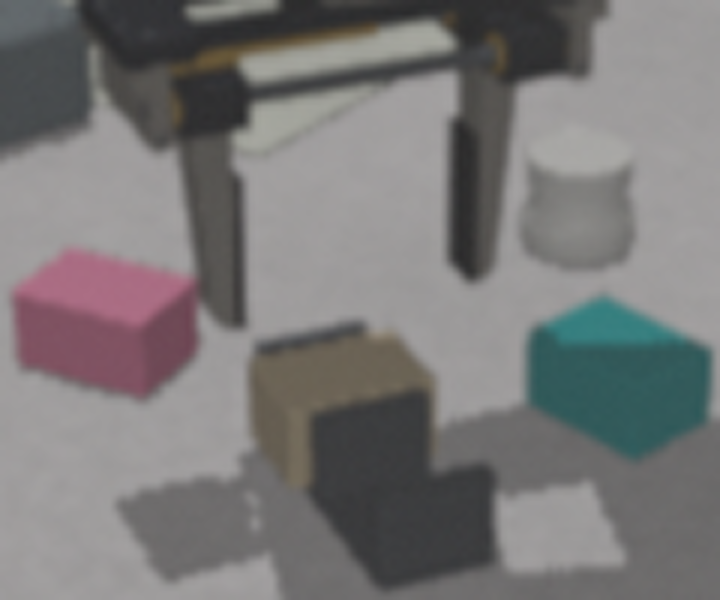

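View pics/p3s.png

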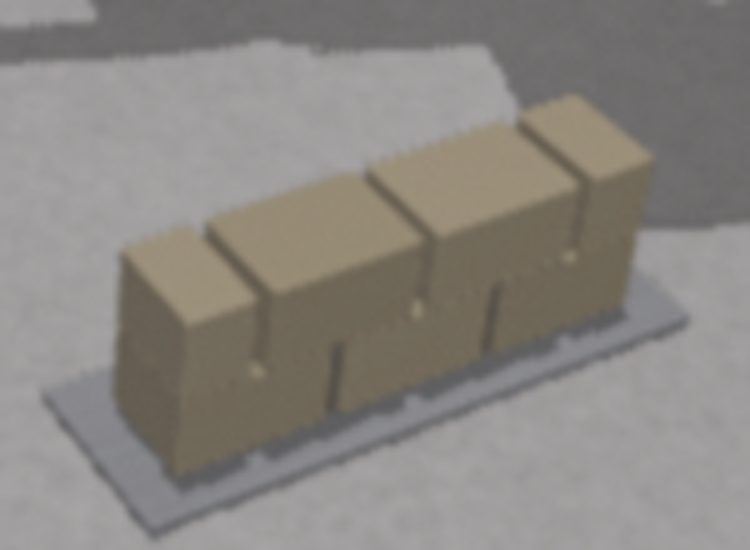

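View pics/p3t.png

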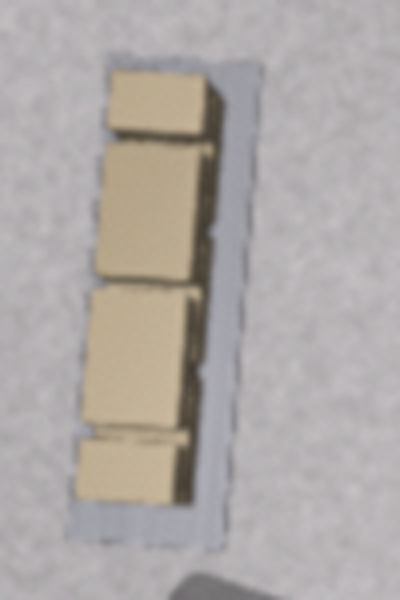

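The first block sits flush with even joints on both sides. Now the second block.

carry_out([
  [0,1.8,18],
  [0,1.8,36],
  [0,1.8,50],
  [0,1.8,60],
  [0,1.8,63],
  [0,1.8,63],
  [0,1.8,63],
  [0,1.8,63],
  [0,1.8,63],
  [0,1.8,63],
  [0,1.8,63],
  [0,1.8,63],
], fingers=[1,1,1,1,1,1,0.8,0.7,0.6,0.6,0.6,0.6], roll=[0,0,0,0,0,0,0,0,0,0,0,0], grip_force=15)

```text
time: 20.15
tool_pos: [0.5111, -0.1801, 0.0236]
tool_rot: [3.129, -0.001, 1.447]
contact_force: [-1.8, -0.5, 6.4]
opening: 0.0641
```

carry_out([
  [0,0,0],
  [0,0,-2],
  [0,0,-6],
  [0,0,-15],
  [0,0,-35],
  [0,0,-65],
  [0,0,-105],
  [0,0,-145],
  [0,0,-145],
  [0,0,-145],
], fingers=[0.5,0.5,0.5,0.5,0.5,0.5,0.5,0.5,0.5,0.5], roll=[0,0,0,0,0,0,0,0,0,0], grip_force=30)

```text
time: 21.4
tool_pos: [0.5086, -0.1798, 0.168]
tool_rot: [3.129, -0.001, 1.447]
contact_force: [-0.3, 0.3, -2.5]
opening: 0.0638
```

```bash
python3 go.py .496 .1862 .145 85.6;python3 -c "
from h import *
p,d=ctrl.grab_frame('scene')
crop('scene',p,230,130,350,230,6,'pics/l2.png')"
```

```text
t 21.4 pos [ 0.5086 -0.1798  0.168 ] yaw 82.91 q [-0.35  0.28  1.88  0.    0.98 -0.22] -> delta [361.6 -58.   22.7] roll -2.69
```

View pics/l2.png

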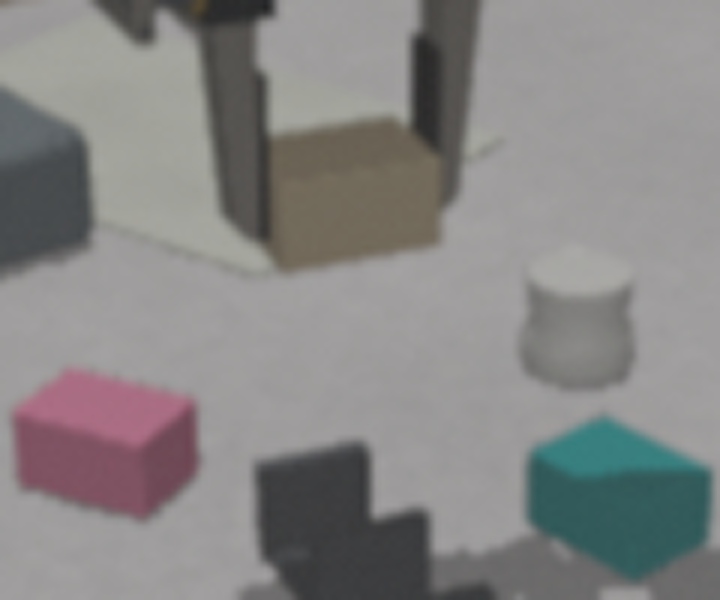

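carry_out([
  [20,-3,0],
  [55,-9,0],
  [95,-15,0],
  [140,-22,0],
  [185,-30,0],
  [230,-37,0],
  [275,-44,0],
  [315,-50,0],
  [345,-55,0],
  [361.5,-58,10],
  [361.5,-58,30],
  [361.5,-58,50],
], fingers=[0.5,0.5,0.5,0.5,0.5,0.5,0.5,0.5,0.5,0.5,0.5,0.5], roll=[0,-1,-2,-2.7,-2.7,-2.7,-2.7,-2.7,-2.7,-2.7,-2.7,-2.7])

```text
time: 22.95
tool_pos: [0.4948, 0.1863, 0.1154]
tool_rot: [3.132, -0.0, 1.495]
contact_force: [-0.1, -1.1, -2.7]
opening: 0.0638
```

```bash
python3 go.py .496 .1862 .0956 85.6;python3 -c "
from h import *
p,d=ctrl.grab_frame('scene');np.savez('s4.npz',p=p,d=d)
crop('scene',p,315,200,465,330,5,'pics/h2.png')"
```

```text
t 22.95 pos [0.4948 0.1863 0.1154] yaw 85.63 q [ 0.36  0.33  1.94 -0.01  0.86  0.44] -> delta [ 0.   1.  19.8] roll 0.03
```

View pics/h2.png

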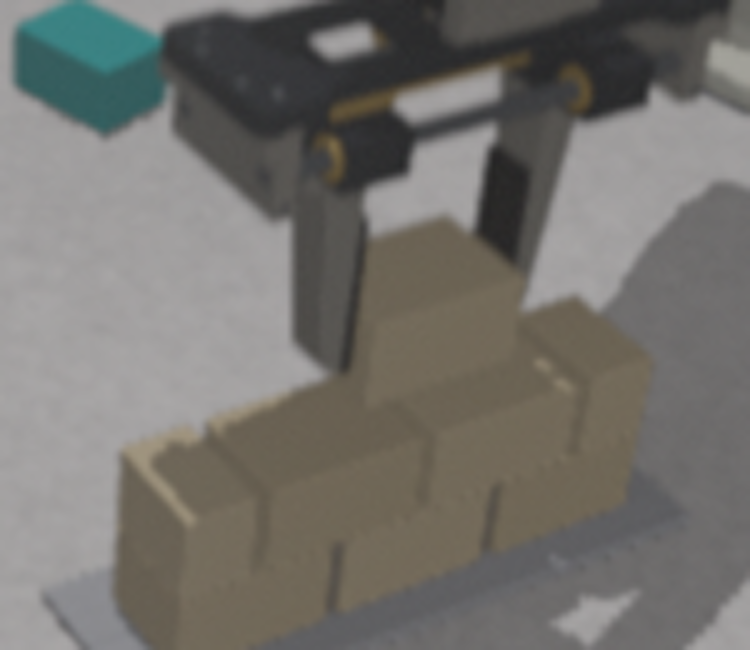

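Run:
```python
from h import *
th=np.radians(-4.4)
c=np.array([(373,320),(523,270),(448,217),(378,240)],float);c=(c+.5)/5-.5+[315,200]
for z in(.132,.134):
    P=world("scene",None,c[:,0],c[:,1],z)[:,:2]-[.0012,.0011]
    q=(P-[.496,.1862])@np.array([[np.cos(th),-np.sin(th)],[np.sin(th),np.cos(th)]])
    print((q*1000).round(1).tolist())
z=np.load('s4.npz');W=cloud("scene",z['d'])
P=W[int(200+220/5):int(200+320/5),315+75:315+104].reshape(-1,3)
P=P[(P[:,2]>.12)&(P[:,2]<.15)]
print(np.histogram(P[:,2],bins=12))
```

```text
[[25.1, 12.6], [-39.2, 12.2], [-35.9, -26.6], [-4.5, -25.9]]
[[26.9, 14.8], [-37.2, 14.3], [-33.9, -24.3], [-2.6, -23.6]]
(array([  4,  13,  15,  18,  38, 352,  54,  15,   9,   8,   7,   7]), array([0.12018701, 0.12260988, 0.12503276, 0.12745564, 0.12987852,
       0.1323014 , 0.13472428, 0.13714716, 0.13957004, 0.14199292,
       0.1444158 , 0.14683868, 0.14926156]))
```

Run:
```python
from h import *
th=np.radians(-4.4)
z=np.load('s4.npz');W=cloud("scene",z['d'])
def wf(P):
    q=(P[...,:2]-[.4972,.1873])@np.array([[np.cos(th),-np.sin(th)],[np.sin(th),np.cos(th)]])
    return np.concatenate([q,P[...,2:]],-1)*1000
Q=wf(W)
def pc(u,v): # crop pixel -> full
    return int(round((u+.5)/5-.5+315)),int(round((v+.5)/5-.5+200))
def reg(name,u0,v0,u1,v1):
    a,b=pc(u0,v0);c,d=pc(u1,v1);P=Q[b:d+1,a:c+1].reshape(-1,3);print(name,np.median(P,0).round(1),P.std(0).round(1),len(P))
    A=np.c_[P[:,0],P[:,2],np.ones(len(P))];print("   y=",np.linalg.lstsq(A,P[:,1],rcond=None)[0].round(3))
reg("hover front",385,335,505,370)
reg("full front",280,465,410,500)
reg("gap front",445,420,565,450)
reg("first front",350,520,480,560)
reg("hover top",390,250,480,270)
# horizontal profile on hover front row and top columns
for v in (345,360):
    u0,b=pc(330,v);u1,_=pc(540,v);print([tuple(Q[b,u].round(0).astype(int)) for u in range(u0,u1+1)])
u,_=pc(440,0)
print([tuple(Q[b,u].round(0).astype(int)) for b in range(240,285)])
```

```text
hover front [ -3.9  19.  112. ] [17.8  3.8  9.9] 200
   y= [ -0.049   0.341 -19.78 ]
full front [34.  20.3 68.8] [42.8 47.7 51.9] 216
   y= [ -0.354   1.183 -48.848]
gap front [-36.6  20.8  64.8] [40.2 37.4 41.5] 175
   y= [ -0.352   1.209 -69.57 ]
first front [-1.1 20.5 27.7] [34.1 31.8 38.3] 243
   y= [-0.306  1.053 -9.097]
hover top [-13.7  -3.3 133.7] [47.6 53.4 48. ] 95
   y= [  -0.355    1.451 -202.286]
[(np.int64(38), np.int64(8), np.int64(122)), (np.int64(35), np.int64(8), np.int64(121)), (np.int64(33), np.int64(8), np.int64(120)), (np.int64(32), np.int64(9), np.int64(120)), (np.int64(30), np.int64(9), np.int64(120)), (np.int64(28), np.int64(10), np.int64(120)), (np.int64(29), np.int64(13), np.int64(122)), (np.int64(29), np.int64(16), np.int64(124)), (np.int64(30), np.int64(20), np.int64(127)), (np.int64(27), np.int64(19), np.int64(125)), (np.int64(25), np.int64(18), np.int64(124)), (np.int64(22), np.int64(18), np.int64(124)), (np.int64(21), np.int64(19), np.int64(123)), (np.int64(18), np.int64(18), np.int64(122)), (np.int64(15), np.int64(17), np.int64(120)), (np.int64(14), n
[... 4521 characters left out ...]
.int64(18), np.int64(115)), (np.int64(-2), np.int64(19), np.int64(114)), (np.int64(-1), np.int64(20), np.int64(112)), (np.int64(-1), np.int64(20), np.int64(110)), (np.int64(-2), np.int64(19), np.int64(107)), (np.int64(-3), np.int64(19), np.int64(105)), (np.int64(-3), np.int64(19), np.int64(102)), (np.int64(-4), np.int64(19), np.int64(100)), (np.int64(-21), np.int64(0), np.int64(78)), (np.int64(-20), np.int64(2), np.int64(78)), (np.int64(-19), np.int64(3), np.int64(77)), (np.int64(444), np.int64(517), np.int64(604)), (np.int64(-14), np.int64(10), np.int64(78)), (np.int64(-13), np.int64(11), np.int64(78)), (np.int64(-10), np.int64(14), np.int64(79)), (np.int64(-9), np.int64(17), np.int64(78))]
```

carry_out([
  [1.2,1.3,3],
  [1.2,1.3,8],
  [1.2,1.3,12],
  [1.2,1.3,15],
  [1.2,1.3,17],
  [1.2,1.3,18],
  [1.2,1.3,18.5],
  [1.2,1.3,18.5],
], fingers=[0.5,0.5,0.5,0.5,0.5,0.5,0.5,0.5], roll=[0,0,0,0,0,0,0,0])

```text
time: 24.0
tool_pos: [0.495, 0.1866, 0.0957]
tool_rot: [3.135, 0.001, 1.494]
contact_force: [-4.9, -1.8, 9.9]
opening: 0.0638
```

```bash
python3 go.py .4963 .1874 .0956 85.6;python3 - <<'E'
from h import *
p,d=ctrl.grab_frame('scene');np.savez('s5.npz',p=p,d=d)
crop('scene',p,315,220,465,345,5,'pics/h3.png')
th=np.radians(-4.4);W=cloud("scene",d)
q=(W[...,:2]-[.4972,.1873])@np.array([[np.cos(th),-np.sin(th)],[np.sin(th),np.cos(th)]]);Q=np.concatenate([q,W[...,2:]],-1)*1000
def m(n,x0,x1,z0,z1):
    s=(Q[...,0]>x0)&(Q[...,0]<x1)&(Q[...,2]>z0)&(Q[...,2]<z1)&(Q[...,1]>12)&(Q[...,1]<32);P=Q[s];print(n,len(P),np.median(P[:,1]).round(2),np.polyfit(P[:,0],P[:,1],1).round(4))
m("top",-25,25,86,108);m("full",8,62,48,72);m("gap",-62,-8,48,72);m("first",-90,90,12,36)
E
```

```text
t 24.0 pos [0.495  0.1866 0.0957] yaw 85.61 q [ 0.36  0.36  1.95 -0.01  0.82  0.44] -> delta [0.9 1.3 0.1] roll 0.01
top 217 19.33 [-4.10000e-03  1.93605e+01]
full 249 20.54 [1.00000e-03 2.04948e+01]
gap 227 20.9 [-2.00000e-04  2.09137e+01]
first 750 20.42 [ 0.     20.2785]
```

View pics/h3.png

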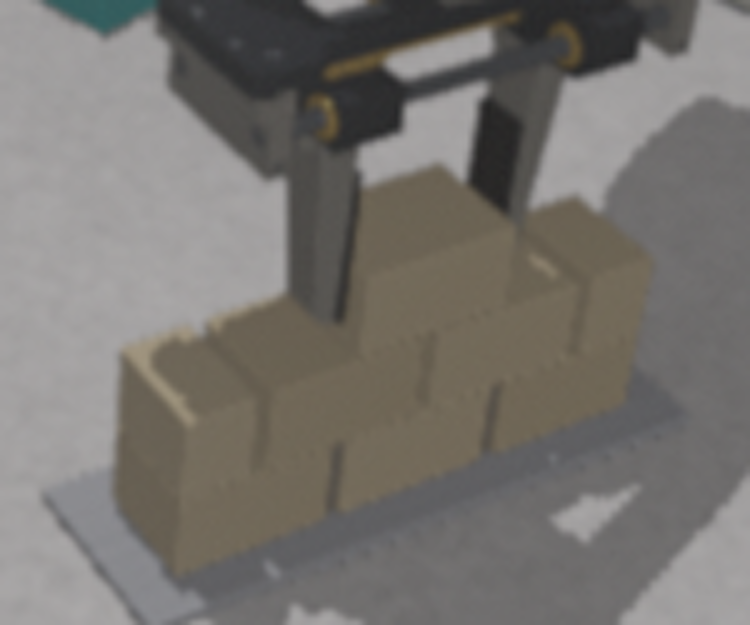

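Contact came while the block was still about 1.2 mm off in both axes. I'll lift slightly, correct it and set it down again.

carry_out([
  [0,0,-3],
  [0,0,-6],
  [1.2,1.5,-6],
  [1.2,1.5,-6],
  [1.2,1.5,-5],
  [1.2,1.5,-3.5],
  [1.2,1.5,-2.5],
  [1.2,1.5,-2.5],
], fingers=[0.5,0.5,0.5,0.5,0.5,0.5,0.5,0.5], roll=[0,0,0,0,0,0,0,0])

```text
time: 25.05
tool_pos: [0.4964, 0.1877, 0.098]
tool_rot: [3.135, 0.001, 1.494]
contact_force: [-0.7, -0.2, -2.9]
opening: 0.064
```

```bash
python3 go.py .4963 .1874 .0956 85.6;cat > chk.py <<'E'
from h import *
def chk():
    p,d=ctrl.grab_frame('scene')
    th=np.radians(-4.4);W=cloud("scene",d)
    q=(W[...,:2]-[.4972,.1873])@np.array([[np.cos(th),-np.sin(th)],[np.sin(th),np.cos(th)]]);Q=np.concatenate([q,W[...,2:]],-1)*1000
    def m(n,x0,x1,z0,z1):
        s=(Q[...,0]>x0)&(Q[...,0]<x1)&(Q[...,2]>z0)&(Q[...,2]<z1)&(Q[...,1]>12)&(Q[...,1]<32);P=Q[s];print(n,len(P),np.median(P[:,1]).round(2),np.polyfit(P[:,0],P[:,1],1).round(4),"x",P[:,0].min().round(1),P[:,0].max().round(1))
    m("top",-25,25,86,108);m("top all",-60,60,84,111);m("full",8,62,48,72);m("gap",-62,-8,48,72);m("first",-90,90,12,36);m("halfn",-98,-77,48,72);m("halff",77,98,48,72)
    return p,d
E
python3 -c "
from chk import *
chk()"
```

```text
t 25.05 pos [0.4964 0.1877 0.098 ] yaw 85.61 q [ 0.36  0.36  1.94 -0.01  0.83  0.44] -> delta [-0.3 -0.1  2.4] roll 0.01
top 222 20.67 [-1.000e-03  2.061e+01] x -24.7 25.0
top all 382 20.5 [-0.0307 20.2401] x -33.7 32.0
full 257 20.62 [2.00000e-04 2.05307e+01] x 8.0 62.0
gap 228 20.9 [9.40000e-03 2.11853e+01] x -61.7 -8.3
first 751 20.47 [-3.000e-04  2.034e+01] x -89.8 89.6
halfn 82 20.58 [-0.0276 18.1524] x -97.7 -77.2
halff 103 20.57 [-4.70000e-03  2.09544e+01] x 77.1 97.9
```

Flush now: 20.7 against the wall's 20.6, with slope about 0 and the block centred. Setting it down.

carry_out([
  [0,0,0.8],
  [0,0,1.5],
  [0,0,2.1],
  [0,0,2.5],
  [0,0,2.5],
], fingers=[0.5,0.5,0.5,0.5,0.5], roll=[0,0,0,0,0])

```text
time: 25.72
tool_pos: [0.4965, 0.1876, 0.0957]
tool_rot: [3.135, 0.001, 1.494]
contact_force: [-1.5, 0.1, 0.4]
opening: 0.0639
```

carry_out([
  [0,0,0.4],
  [0,0,0.5],
  [0,0,0.2],
  [0,0,0],
  [0,0,0],
  [0,0,0],
  [0,0,0],
  [0,0,-5],
  [0,0,-25],
  [0,0,-60],
  [0,0,-110],
  [0,0,-120],
], fingers=[0.5,0.5,0.6,0.75,0.85,1,1,1,1,1,1,1], roll=[0,0,0,0,0,0,0,0,0,0,0,0])

```text
time: 27.22
tool_pos: [0.4974, 0.1885, 0.2193]
tool_rot: [3.13, -0.001, 1.494]
contact_force: [0.8, -0.2, 0.3]
opening: 0.0918
```

```bash
python3 go.py .36 -.15 .26 85.6
```

```text
t 27.23 pos [0.4974 0.1885 0.2193] yaw 85.61 q [ 0.36  0.21  1.84 -0.    1.08  0.44] -> delta [-348.  -110.6  -42.4] roll 0.01
```

carry_out([
  [0,0,-20],
  [-40,-10,-42],
  [-90,-25,-42],
  [-140,-40,-42],
  [-190,-60,-42],
  [-240,-80,-42],
  [-290,-95,-42],
  [-348,-110,-42],
  [-348,-110,-42],
  [-348,-110,-42],
], fingers=[1,1,1,1,1,1,1,1,1,1], roll=[0,0,0,0,0,0,0,0,0,0])

```text
time: 28.48
tool_pos: [0.3604, -0.1499, 0.2592]
tool_rot: [3.13, -0.002, 1.493]
contact_force: [0.7, -0.2, -0.5]
opening: 0.0921
```

```bash
python3 -c "
from chk import *
p,d=chk()
crop('scene',p,315,210,465,345,5,'pics/f1.png')
cv2.imwrite('pics/fscene.png',p[:,:,::-1])
p,d=ctrl.grab_frame('top')
crop('top',p,195,190,295,340,4,'pics/f2.png',1.8)"
```

```text
top 211 20.6 [-1.80000e-03  2.06563e+01] x -24.7 24.3
top all 375 20.52 [-0.029  20.2863] x -33.7 32.2
full 255 20.52 [2.70000e-03 2.04436e+01] x 8.4 61.8
gap 230 20.9 [-1.5000e-03  2.0801e+01] x -61.5 -8.3
first 753 20.39 [-1.30000e-03  2.03319e+01] x -89.7 89.9
halfn 85 20.65 [-0.0249 18.4291] x -97.7 -77.3
halff 107 20.35 [3.00000e-03 2.01432e+01] x 77.2 97.1
```

View pics/f1.png

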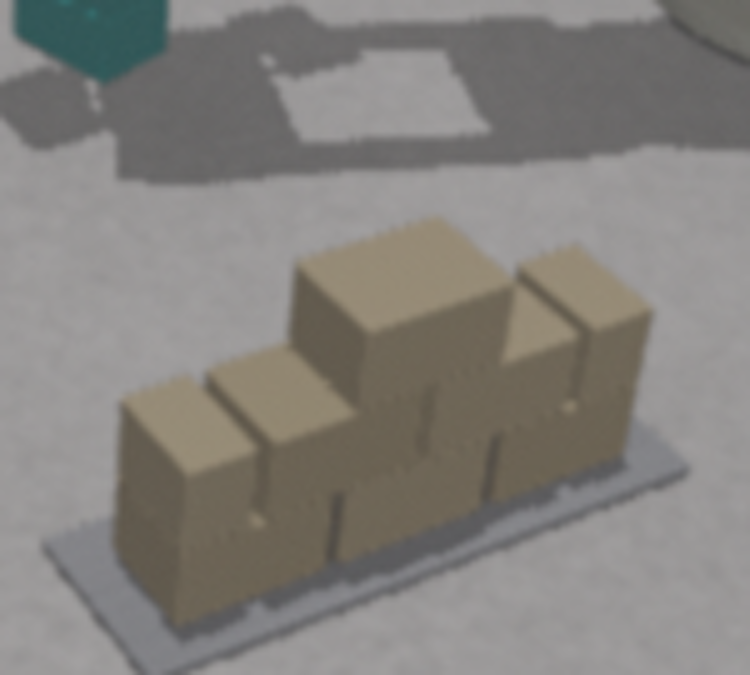

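View pics/f2.png

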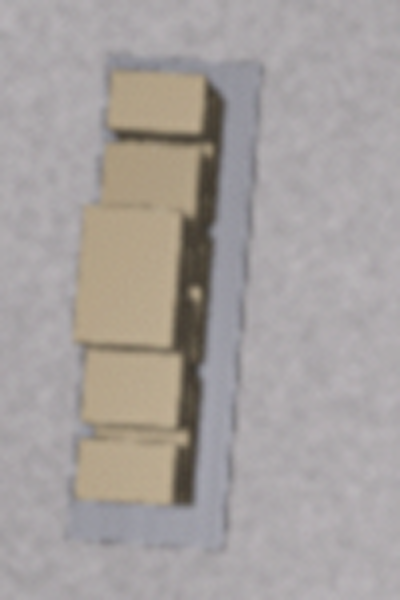

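View pics/fscene.png

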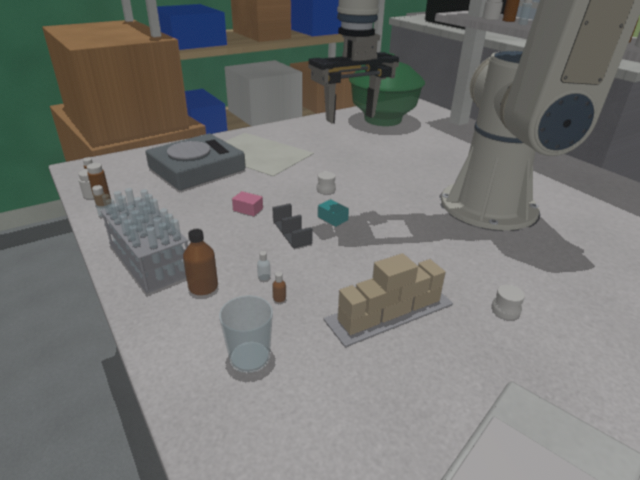

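The wall is complete and flush: in the scene crop the third-course block sits over the joint at (427,420). The glassware and jars are where they were, and the gripper is clear. Handing in.

```bash
python3 -c "
from station import ctrl
print(ctrl.finish_job())"
```

```text
the job is handed in; nothing more can be done
None
```

The heat screen is complete and the job is handed in at about 28.6 s of the 72 s allowed.

- **First block:** I took it by its ends from the rack, set it flat on the bench, took it again by its long sides and laid it in the gap. It bridges the joint below, with even gaps at both ends.
- **Second block:** I took it by its ends and laid it as the third course over the middle joint. It first touched down about 1.2 mm off, under about 10 N. I lifted it a few millimetres, corrected it, set it down again and let go.

**Last checks (depth camera):**
- The front face of the third-course block stands at 20.6 mm, the full block beside the gap at 20.5 mm, the gap block at 20.9 mm and the first course at 20.4 mm.
- The third-course block runs from about -34 to +32 mm along the wall, so it is centred within about 1 mm.
- The other wall blocks showed no shift, and the glassware, jars and decoy blocks were where they stood at the start. The gripper was clear of everything.

**Disagreements:**
- The two cameras differed by 2–3 mm in raw position. I removed this using the positions of the gripped block.
- The angle of the block on the bench read about 1.4° away from the gripper's own angle. The placed blocks show no such error.

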